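# Flip down the stop and register a heat-sink bar against it

## Task

Gently flip the hinged stop of the small plywood jig fully down into the path, then slide the finned heat-sink bar flat on the jig, along the fence, until it is home against the stop. Press it firmly but gently against the stop for a moment, so that the button in the stop's face is pushed fully in, and leave it there, flush along the fence. Leave everything else on the bench undisturbed.

Things in the scene. Friction and masses are not known exactly. Their poses are not given: they have to be found in the camera images.
- stop_jig: Jig fixed to the bench: plywood deck 270x96x12 mm; +x is the sliding direction towards the stop, z up. Origin: centre of its underside; deck top z = 12 mm. An aluminium fence 18 mm thick runs along its +y side (nearer the robot): inner face at y = 30 mm, top at z = 32 mm. The -y side is open. Two hinge ears for the stop (x = 74 to 116, y = 46 to 64, top z = 68 mm).
- stop_flag: Steel flip stop: L-shaped flag, origin on its hinge axis at jig (95, 55, 62) mm, axis along jig x. Down (its end of travel): own axes parallel to the jig's; an arm (x +-12, z +-4 mm) reaches to y = -62 mm, a tongue at y = -52 to -38 hangs to z = -40 mm. It starts up, turned 1.5 to 1.9 rad about -x: arm upright or leaning back beyond the fence. Friction hinge, 0.1 N m: stays where left.
- foot_axis (a point): Point on the flip stop's tongue, its flat -x face, at stop_flag (-12, -45, -28) mm. From it a round steel foot, 18 mm across, points to -x (to the bar). How far the foot is screwed out varies and is not reported: its face lies 10 to 35 mm from this point, so it must be found by feel. It does not yield; over 15 N from the bar harms it.
- stop_button (a joint): Travel of the small white spring button that sticks 4 mm out of the stop foot's face: 0 out, 0.004 m pushed in flush with the foot's face, i.e. the bar bears on the foot. Its spring is weak (under 1 N, less than the bar's friction on the deck).
- sink_bar: Finned aluminium heat-sink bar, 110x40x36 mm (its x, y, z; both ends alike), 0.3 to 0.5 kg, loose on the deck. Origin: centre of its underside. Starts some 20 to 95 mm short of the stop, askew and 5 to 17 mm off the fence. Flush along the fence its origin is at jig y = 10, z = 12 mm.
- meter: pocket multimeter, 150x74x44 mm, a bystander; origin: centre of its underside
- reel: grey solder reel, 60 mm diameter, 34 mm high, a bystander; origin: centre of its underside
- tin: tin with screw cap, 57 mm diameter, 68 mm high, a bystander; origin: centre of its underside
- case: flat chip case, 95x88x23 mm, a bystander; origin: centre of its underside
- dish: small white oval dish, 36x62x14 mm, a bystander; origin: centre of its underside
- cutters: side cutters lying flat, 109x58x12 mm, a bystander; origin: centre of its underside

How it is judged (in metres and radians):
On the way, in this order (a step that is already met when the one before it is completed fails the run):
1. the stop is flipped fully down (within 0.06 rad), before the bar presses on it (angle between stop_flag's own z axis and vertical below 0.06 rad), for 0.2 s.
2. with the stop down, the bar is pressed against it with more than 3 N (angle between stop_flag's own z axis and vertical below 0.06 rad and contact force between sink_bar and stop_flag above 3 N), for 0.2 s.
At the end, for the whole second after the job is handed in: The stop is fully down (within 0.06 rad); the bar rests flat on the deck, within 0.025 rad of the fence's direction and within 2.5 mm of the fence, and holds the stop's button at least 3 mm in (within 1 mm of the stop's foot) (angle between stop_flag's own z axis and vertical below 0.06 rad and value of joint stop_button above 0.003 m and angle between the x axis of sink_bar and the x axis of stop_jig, either way round below 0.025 rad and y of sink_bar in the frame of stop_jig between 0.0075 and 0.013 m and z of sink_bar in the frame of stop_jig between 0.01 and 0.014 m and linear speed of sink_bar below 0.01 m/s); the robot touches nothing.
It fails at once if the bar is pressed against the stop with more than 15 N (contact force between sink_bar and stop_flag above 15 N).
It fails at once if the jig or stop is pushed by the robot with more than 30 N (contact force between the arm and stop_jig above 30 N).
It fails at once if a bystander is moved more than 15 mm (distance of any of meter, reel, tin, case, dish, cutters from where it was at the start of the episode above 0.015 m).
It also fails if it takes over 61 s, if anything falls off the work surface, if the arm or the gripper's body presses on something with over 40 N, if the wrist force passes 120 N, or if a joint passes its speed limit or range.

## Robot

A 7-joint arm with a two-finger parallel gripper is mounted at the origin on a cart in front of the work surface, level with it; the furniture and walls round the work are solid. World frame = base frame: x ahead of the robot, y to its left, z up, the work surface at z = 0. Lengths are in m, angles in degrees, forces in N, time in s.
With the tool pointing down it reaches from about 0.425 to 0.875 m from the base axis. Payload 4.7 kg.
Tool frame: the origin (TCP) lies at the very end of the fingers, on their centre line; the grasp point (between the pads) lies 19 mm behind it; z points along the fingers, y is the direction in which the jaws open and shut (so a half turn about z gives the same grasp; the last joint's range is limited). The gripper opens to 87 mm and grips with 3 to 60 N. Pads are 19 mm wide; open, the fingers measure 117 mm over their backs; the gripper's body (75 mm by 190 mm) begins 51 mm behind the grasp point.
Start: joints at [64.865, 18.392, -4.016, 83.108, 1.295, 78.541, -3.26], TCP at [0.284, -0.585, 0.223] pointing down, gripper open.
Joint ranges: [-163.93, 163.93], [-17.29, 119.83], [-79.2, 71.16], [3.27, 140.29], [-89.18, 269.18], [5.43, 117.66], [-154.24, 154.24]. Speed limits (degrees/s): [147.25, 147.25, 180, 180, 180, 180, 180].

## Interface

Orientations are given as [roll, pitch, yaw] about the fixed x, y, z axes, in that order (R = Rz(yaw) Ry(pitch) Rx(roll)).
In Python, from cell import monitor, read_camera, camera_info, env, look_for gives the robot as it stands.
- The arm moves only by the tool servo_tool, never from a script. Its argument "commands" is one flat list of numbers, 6 for each row, row after row: the shift along the tool's x, y, z in mm, then the turn, a rotation vector about the tool's x, y, z in degrees. A call has 1 to 10 rows; each row shifts and turns the commanded pose from where the row before left it, along the tool's axes as they then stand; what a row does not reach is not made up. A row lasts 1/10 s, in which the tool goes at most 50 mm and 8.59 degrees, less where a joint would pass 70% of its speed; a pose out of reach is approached as far as the arm can. A call is refused whole if a number of a shift passes 50 or a number of a turn 8.59, either way. A call with a gripper value outside its range is refused whole. "jaw" is the finger opening in mm, from 0 to 87, set as the call begins (left out, the last holds). The fingers move at their own pace and stop on an object; "newtons" is the grip in N (left out, the last holds). Time passes only in rows, so rows that do not move let the fingers close. It gives the time, the measured TCP pose, the force and the opening at its end, in the units of the state.
- monitor.get_obs(): the state, without advancing time (a new reading comes with each control period).
- read_camera(name): name is "scene" or "top" or "wrist"; returns (picture, depth): 400x640x3 uint8, red, green, blue; 400x640 float32, m along the optical axis (not along the pixel's ray), 0 where there is no reading.
- camera_info(name): a dict with "camera_matrix" (3x3 intrinsics, pixels), "R" (3x3) and "t" (3): a world point X has camera coordinates R X + t; the wrist camera has in their place "T_tool_cam" (4x4, takes a point from camera to tool coordinates, whose origin is the TCP and whose axes are the flange's). Camera axes: x right, y down, z forward; pixel columns grow to the right and rows downward; lengths in m; the calibration is good to about 2 mm. A picture is of the moment at which its call begins: read the wrist's pose just before it. camera_info takes no time and is no camera call.
- env.sign_off(): hands the job in, once; it reports no verdict.
Trained networks look in the newest picture that a camera, given by its name, has taken for a name from the list of things; names that differ only in an ending like _2 or _b are one class to them, and where a whole thing is asked for, a point or a joint stands for the part that bears it (a point fixed in the world has none). Each returns a list of dicts, best first, with "conf" (0 to 1); they miss things now and then, are a little off and sometimes report something else, mostly with a low value. They report only what shows in the picture. A call takes as long as a camera call.
- look_for(camera, label): "box" ([left, top, width, height] in pixels, round what is visible of it).
The state is a dict: "time_s": time; "qpos": joint angles; "joint_velocities": joint speeds; "effort": joint torques, N m; "tool_pos": TCP position; "tool_rot": TCP orientation; "force": force on the tool from outside, world axes, zero at the start; "wrist_torque": the same for the moment, N m; "grip_width": finger opening in m.
Only numpy, scipy, OpenCV 4.12 (cv2) and the standard library are available. Lean on these libraries where they do the work, as an engineer would, in place of code of your own. Each camera call takes 0.05 s, during which the arm holds its last target.

## Working session

There is one attempt and no reset: what is moved stays moved. The work goes in short steps, Python scripts to look and compute and a tool call to move; the robot and the scene stay as the last step left them, time stands still between calls to the robot, and variables do not carry over. Pictures are saved under pics/ and viewed, and the job is handed in when it is done.

Besides the shell and the picture viewer there is one more tool, called after ">>>" as name(argument=value, ...) on one line, values as JSON. servo_tool: Moves the arm, as the interface text tells. Its arguments: {"type":"object","properties":{"commands":{"type":"array","items":{"type":"number"}},"jaw":{"type":"number"},"newtons":{"type":"number"}},"required":["commands"]}

```bash
mkdir -p pics; ls
cat > h.py <<'E'
import numpy as np,cv2
from cell import monitor, read_camera, camera_info, env, look_for
def save(n,im): cv2.imwrite('pics/'+n,im[:,:,::-1])
def world(name,d):
    c=camera_info(name);K=np.array(c['camera_matrix']);R=np.array(c['R']);t=np.array(c['t'])
    v,u=np.mgrid[0:d.shape[0],0:d.shape[1]]
    p=np.stack([(u-K[0,2])/K[0,0]*d,(v-K[1,2])/K[1,1]*d,d],-1)
    return (p-t)@R
E
python3 - <<'E'
from h import *
o=monitor.get_obs();print(o)
for n in ['scene','top','wrist']:
    im,d=read_camera(n);save(n+'0.png',im);np.savez(n+'0.npz',im=im,d=d)
    if n!='wrist':print(n,camera_info(n))
    for l in (['stop_jig','stop_flag','sink_bar','foot_axis'] if n!='wrist' else []): print(n,l,look_for(n,l)[:2])
print(monitor.get_obs()['time_s'], camera_info('wrist'))
E
```

```text
pics
{'time_s': 0.0, 'qpos': array([64.86201064, 18.43923427, -4.01416574, 83.17561476,  1.29602059,
       78.53976318, -3.2599505 ]), 'joint_velocities': array([ 0.00662385, -0.02832056,  0.02928602,  0.05262947,  0.05126561,
       -0.08335397,  0.03017734]), 'effort': array([-1.63025234e-04, -4.91294861e+01, -4.04138686e-01, -3.12529492e+01,
       -6.39822450e-02,  4.37844114e-02,  1.39444119e-04]), 'tool_pos': array([ 0.28408202, -0.58401925,  0.2214531 ]), 'tool_rot': array([-1.79890682e+02,  7.16997102e-03,  2.59467188e+01]), 'force': array([-0.91834045, -0.19087038, -0.30389502]), 'wrist_torque': array([ 0.02568191, -0.01649876,  0.03972628]), 'grip_width': 0.08709983752358748}
scene {'camera_matrix': array([[502.7570133 ,   0.        , 322.69967081],
       [  0.        , 502.7570133 , 201.98151055],
       [  0.        ,   0.        ,   1.        ]]), 'R': array([[-0.85349633, -0.52088752, -0.01483932],
       [-0.37895455,  0.63997626, -0.66844883],
       [ 0.35768347, -0.5648952 , -0.74361008]]), 't': array([0.62690255, 0.15967664, 1.28854744])}
scene stop_jig [{'box': 
[... 820 characters left out ...]
, 248.6, 25.1, 29.0], 'conf': 0.59}]
top sink_bar [{'box': [281.9, 203.3, 46.1, 37.0], 'conf': 0.76}]
top foot_axis [{'box': [250.4, 249.9, 24.8, 28.5], 'conf': 0.7}]
0.55 {'camera_matrix': array([[304.77804676,   0.        , 321.73192299],
       [  0.        , 304.77804676, 205.35033806],
       [  0.        ,   0.        ,   1.        ]]), 'T_tool_cam': array([[ 1.39748130e-03, -9.70379712e-01, -2.41580757e-01,
         6.59899832e-02],
       [ 9.99998762e-01,  1.53075089e-03, -3.63977792e-04,
        -4.26207602e-05],
       [ 7.22996623e-04, -2.41579949e-01,  9.70380650e-01,
        -1.63226828e-01],
       [ 0.00000000e+00,  0.00000000e+00,  0.00000000e+00,
         1.00000000e+00]])}
```

View pics/top0.png

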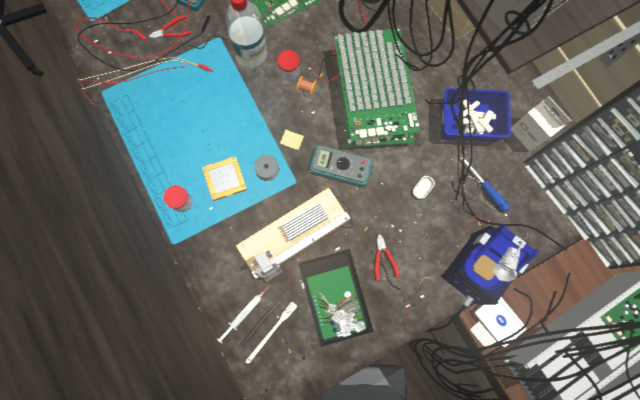

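View pics/scene0.png

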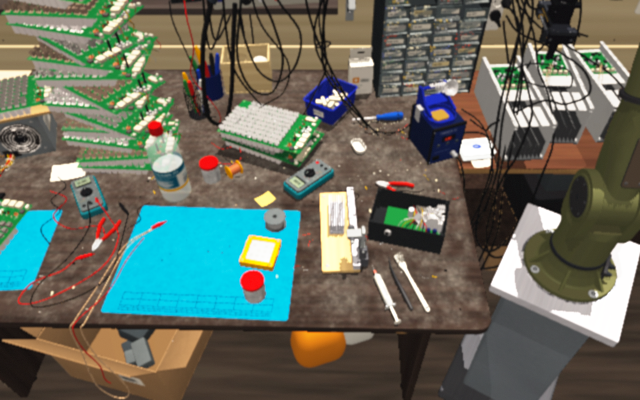

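Run:
```python
from h import *
for n,(a,b,c,d_) in {'top':(220,370,170,300),'scene':(290,400,160,290)}.items():
    im=np.load(n+'0.npz')['im'][c:d_,a:b]; save(n+'0z.png',cv2.resize(im,None,fx=4.5 if n=='scene' else 4.5,fy=4.5,interpolation=cv2.INTER_CUBIC))
```

```text
(no output)
```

View pics/top0z.png

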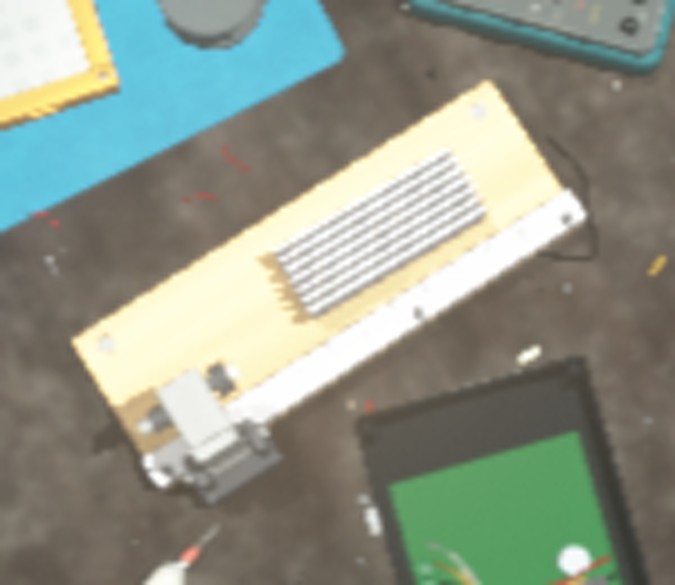

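Run:
```python
from h import *
z=np.load('top0.npz');P=world('top',z['d'])
s=P[180:290,230:360].reshape(-1,3);ok=z['d'][180:290,230:360].ravel()>0
s=s[ok]
for lo,hi in [(-.005,.005),(.008,.017),(.026,.037),(.042,.054),(.06,.2)]:
    m=(s[:,2]>lo)&(s[:,2]<hi);q=s[m]
    print(lo,hi,m.sum(),q.mean(0).round(4) if m.sum() else '', q.min(0).round(3),q.max(0).round(3))
    if lo>0:
      r=cv2.minAreaRect((q[:,:2]*1000).astype(np.float32));print(r, cv2.boxPoints(r).round(0).tolist())
```

```text
-0.005 0.005 7425 [0.5654 0.2095 0.0009] [ 0.42   0.04  -0.005] [0.696 0.365 0.005]
0.008 0.017 2354 [0.5657 0.214  0.0125] [0.422 0.042 0.008] [0.693 0.363 0.017]
((556.5462646484375, 201.22560119628906), (270.72186279296875, 321.43475341796875), 0.5154165625572205) [[420.0, 361.0], [423.0, 39.0], [693.0, 42.0], [690.0, 363.0]]
0.026 0.037 1152 [0.535  0.1767 0.0319] [0.421 0.043 0.026] [0.688 0.361 0.037]
((554.21044921875, 201.20790100097656), (266.55035400390625, 318.170654296875), 0.3589199185371399) [[420.0, 359.0], [422.0, 41.0], [688.0, 43.0], [686.0, 361.0]]
0.042 0.054 539 [0.5735 0.1703 0.0476] [0.426 0.047 0.042] [0.628 0.263 0.054]
((530.978271484375, 147.6302490234375), (216.34613037109375, 193.7930908203125), 85.6139907836914) [[426.0, 47.0], [619.0, 32.0], [636.0, 248.0], [443.0, 263.0]]
0.06 0.2 597 [0.4765 0.2124 0.0945] [0.42  0.049 0.06 ] [0.512 0.294 0.128]
((463.5280456542969, 171.6851043701172), (88.03791046142578, 242.8306427001953), 2.5004827976226807) [[414.0, 291.0], [425.0, 48.0], [513.0, 52.0], [502.0, 295.0]]
```

```bash
cat >> h.py <<'E'
def ray(name,u,v,z):
    c=camera_info(name);K=np.array(c['camera_matrix']);R=np.array(c['R']);t=np.array(c['t'])
    C=-R.T@t; d=R.T@np.linalg.inv(K)@np.array([u,v,1.]); return C+d*(z-C[2])/d[2]
def proj(name,X):
    c=camera_info(name);K=np.array(c['camera_matrix']);R=np.array(c['R']);t=np.array(c['t'])
    p=(np.asarray(X)@R.T+t)@K.T; return p[:,:2]/p[:,2:]
E
python3 - <<'E'
from h import *
def z(x,y): return 220+x/4.5,170+y/4.5
A=ray('top',*z(72,342),.012);B=ray('top',*z(488,82),.012);C=ray('top',*z(586,208),.032);
print(A,B,C,np.linalg.norm(A-B))
ex=(A-B)[:2];ex/=np.linalg.norm(ex);ey=np.array([-ex[1],ex[0]])
M=(A+B)[:2]/2; print('ex',ex,'yaw',np.degrees(np.arctan2(ex[1],ex[0])),'origin',M+ey*.048, 'C loc',(C[:2]-M-ey*.048)@ex,(C[:2]-M-ey*.048)@ey)
O=M+ey*.048
for n,p in {'bar1':(275,255),'bar2':(448,150),'bar3':(487,215),'bar4':(312,316)}.items():
    q=ray('top',*z(*p),.048)[:2]-O;print(n,q@ex,q@ey)
d=np.load('top0.npz')['d'];P=world('top',d)
L=np.stack([(P[...,:2]-O)@ex,(P[...,:2]-O)@ey,P[...,2]],-1)
m=(abs(L[...,0]-.095)<.013)&(L[...,2]>.045)&(L[...,2]<.2)&(abs(L[...,1])<.12)
q=L[m];i=np.argsort(q[:,2]);print(q[i][::12].round(3))
# heights of box
m=(L[...,1]>.06)&(L[...,1]<.2)&(abs(L[...,0])<.25)&(L[...,2]>.03); print('obst behind fence',L[m].max(0),m.sum())
h,_,_=np.histogram2d(L[m][:,0],L[m][:,1],bins=[np.arange(-.25,.26,.05),np.arange(.06,.21,.03)]);print(h.astype(int))
m2=(L[...,1]>-.2)&(L[...,1]<-.06)&(abs(L[...,0])<.2)&(L[...,2]>.015);print('front',L[m2].max(0));h,_,_=np.histogram2d(L[m2][:,0],L[m2][:,1],bins=[np.arange(-.2,.21,.05),np.arange(-.2,-.05,.02)]);print(h.astype(int))
E
```

```text
[0.5237221  0.34333169 0.012     ] [0.67052556 0.11806038 0.012     ] [0.59640924 0.06556565 0.032     ] 0.2688836551102021
ex [-0.54597389  0.83780219] yaw 123.09124110047449 origin [0.55690932 0.20448929] C loc -0.1379564516800069 0.04275555941498797
bar1 0.017645281092841435 -0.02329875367436602
bar2 -0.0904680613719923 -0.021680950865626644
bar3 -0.08885903163193469 0.019223672157770575
bar4 0.01839466943539189 0.014860054703388057
[[0.107 0.059 0.058]
 [0.092 0.058 0.067]
 [0.1   0.056 0.077]
 [0.103 0.056 0.102]
 [0.09  0.028 0.111]
 [0.106 0.029 0.111]
 [0.1   0.044 0.112]
 [0.089 0.019 0.112]
 [0.088 0.03  0.113]
 [0.089 0.04  0.114]
 [0.1   0.02  0.114]
 [0.087 0.028 0.114]
 [0.083 0.026 0.115]
 [0.084 0.028 0.115]
 [0.09  0.016 0.115]
 [0.088 0.017 0.116]
 [0.104 0.026 0.117]
 [0.093 0.043 0.118]
 [0.103 0.037 0.12 ]
 [0.095 0.055 0.123]
 [0.087 0.05  0.125]
 [0.089 0.049 0.126]]
obst behind fence [0.11604291 0.19998739 1.2381181 ] 1692
[[   0    0    0    0]
 [   0    0    0    0]
 [   0    0    0    0]
 [   0   69   40   41]
 [  26   38    0    0]
 [  52   22   21   82]
 [  43    1    7 1057]
 [  22    0    0    0]
 [   0    0    0    0]
 [   0    0    0    0]]
front [ 0.19978214 -0.06004869  0.07624483]
[[  0   0  43 128 155 159 169]
 [  0   0   0  33  92  64   4]
 [ 19  35   8   0   0   0   0]
 [132 140  89   0   0   0   0]
 [ 65  49  10   0   0   0   0]
 [156 142   3   0   0   0   0]
 [ 65  33   0   0   0   0   0]
 [127   0   0   0   0   0   0]]
```

Run:
```python
from h import *
for n in ['top','scene']:
    d=np.load(n+'0.npz')['d'];P=world(n,d);P=P[d>0]
    a=np.array([.284,-.585]);b=np.array([.557,.204]);e=(b-a)/np.linalg.norm(b-a)
    s=(P[:,:2]-a)@e;w=abs((P[:,:2]-a)@np.array([-e[1],e[0]]))
    for s0 in np.arange(-.1,1.1,.1):
        m=(s>s0)&(s<s0+.1)&(w<.15);print(n,round(s0,1),m.sum(),np.percentile(P[m,2],[50,99,100]).round(3) if m.sum() else '')
im=np.load('top0.npz')['im']
```

```text
top -0.1 56 [0.035 0.054 0.055]
top 0.0 3432 [0.115 0.172 0.188]
top 0.1 7989 [0.1   0.231 0.256]
top 0.2 6710 [0.002 0.16  0.186]
top 0.3 4337 [0.027 0.256 0.27 ]
top 0.4 6041 [0.004 0.25  0.272]
top 0.5 5034 [0.001 0.013 0.08 ]
top 0.6 4982 [0.003 0.081 0.085]
top 0.7 4966 [0.006 0.079 0.085]
top 0.8 4848 [0.011 0.119 0.128]
top 0.9 4835 [0.003 0.04  0.044]
top 1.0 4779 [0.004 0.039 0.078]
top 1.1 3794 [0.003 0.073 0.077]
scene -0.1 3650 [0.109 0.337 0.394]
scene 0.0 4683 [0.12  0.396 0.401]
scene 0.1 3543 [0.072 0.267 0.302]
scene 0.2 2281 [0.041 0.17  0.19 ]
scene 0.3 2679 [0.026 0.257 0.272]
scene 0.4 3906 [0.044 0.249 0.275]
scene 0.5 1918 [0.004 0.065 0.085]
scene 0.6 3046 [0.011 0.083 0.09 ]
scene 0.7 3953 [0.005 0.082 0.085]
scene 0.8 4953 [0.005 0.119 0.13 ]
scene 0.9 6135 [0.002 0.042 0.045]
scene 1.0 5222 [0.004 0.029 0.074]
scene 1.1 4930 [0.005 0.075 0.08 ]
```

View pics/scene0z.png

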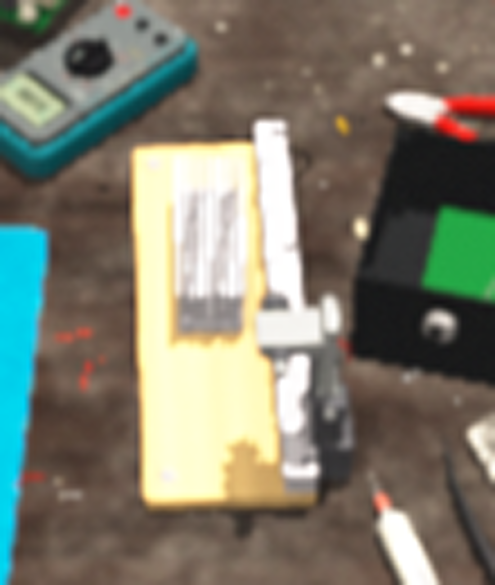

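>>> servo_tool(commands=[0, 0, -45, 0, 0, 0, 0, 0, -45, 0, 0, 0, 0, 0, -45, 0, 0, 0, 0, 0, -45, 0, 0, 0, 35, -35, 0, 0, 0, 0, 35, -35, 0, 0, 0, 0, 35, -35, 0, 0, 0, 0, 35, -35, 0, 0, 0, 0, 35, -35, 0, 0, 0, 0, 35, -35, 0, 0, 0, 0], jaw=0, newtons=20)

```text
time_s: 1.55
tool_pos: [0.3816, -0.3017, 0.4029]
tool_rot: [179.9, -0.0, 25.9]
force: [0.4, -1.2, 0.4]
grip_width: 0.015
```

>>> servo_tool(commands=[35, -35, 0, 0, 0, 0, 35, -35, 0, 0, 0, 0, 35, -35, 0, 0, 0, 0, 35, -35, 0, 0, 0, 0, 35, -35, 0, 0, 0, 0, 35, -35, 0, 0, 0, 0, 35, -35, 0, 0, 0, 0, 35, -35, 0, 0, 0, 0, 35, -35, 0, 0, 0, 0, 35, -35, 0, 0, 0, 0])

```text
time_s: 2.55
tool_pos: [0.5433, 0.1656, 0.4031]
tool_rot: [179.9, -0.1, 25.9]
force: [1.3, -0.8, 0.9]
grip_width: 0.0005
```

>>> servo_tool(commands=[0, 0, 0, 0, 0, -8.1, 0, 0, 0, 0, 0, -8.1, 0, 0, 0, 0, 0, -8.1, 0, 0, 0, 0, 0, -8.1, 0, 0, 0, 0, 0, -8.1, 0, 0, 0, 0, 0, -8.1, 0, 0, 0, 0, 0, -8.1, 0, 0, 0, 0, 0, -8.1, 0, 0, 0, 0, 0, -8.1, 0, 0, 0, 0, 0, -8.1])

```text
time_s: 3.55
tool_pos: [0.5429, 0.164, 0.4027]
tool_rot: [180.0, 0.0, 107.3]
force: [-0.3, -0.2, -0.3]
grip_width: 0.0
```

>>> servo_tool(commands=[0, 0, 40, 0, 0, -7.9, 0, 0, 40, 0, 0, -7.9, 0, 0, 40, 0, 0, 0, 0, 0, 20, 0, 0, 0, 0, 0, 0, 0, 0, 0, 0, 0, 0, 0, 0, 0])

```text
time_s: 4.15
tool_pos: [0.5432, 0.1641, 0.2633]
tool_rot: [180.0, 0.0, 122.7]
force: [0.7, -0.6, -0.2]
grip_width: 0.0006
```

```bash
cat >> h.py <<'E'
from scipy.spatial.transform import Rotation as Rot
def wristpose(o):
    T=np.eye(4);T[:3,:3]=Rot.from_euler('xyz',o['tool_rot'],degrees=True).as_matrix();T[:3,3]=o['tool_pos']
    return T@np.array(camera_info('wrist')['T_tool_cam'])
def wworld(o,d):
    T=wristpose(o);K=np.array(camera_info('wrist')['camera_matrix'])
    v,u=np.mgrid[0:d.shape[0],0:d.shape[1]]
    p=np.stack([(u-K[0,2])/K[0,0]*d,(v-K[1,2])/K[1,1]*d,d],-1)
    return p@T[:3,:3].T+T[:3,3]
def wray(o,u,v,z):
    T=wristpose(o);K=np.array(camera_info('wrist')['camera_matrix'])
    d=T[:3,:3]@np.linalg.inv(K)@np.array([u,v,1.]);C=T[:3,3];return C+d*(z-C[2])/d[2]
def wproj(o,X):
    T=np.linalg.inv(wristpose(o));K=np.array(camera_info('wrist')['camera_matrix'])
    p=(np.asarray(X)@T[:3,:3].T+T[:3,3])@K.T;return p[:,:2]/p[:,2:]
E
python3 - <<'E'
from h import *
import pickle
o=monitor.get_obs();im,d=read_camera('wrist');save('w1.png',im);pickle.dump((o,im,d),open('w1.pkl','wb'));print(o['tool_pos'],o['tool_rot'])
E
```

```text
[0.54319054 0.16412178 0.26332098] [1.79965594e+02 1.06544243e-02 1.22736742e+02]
```

View pics/w1.png

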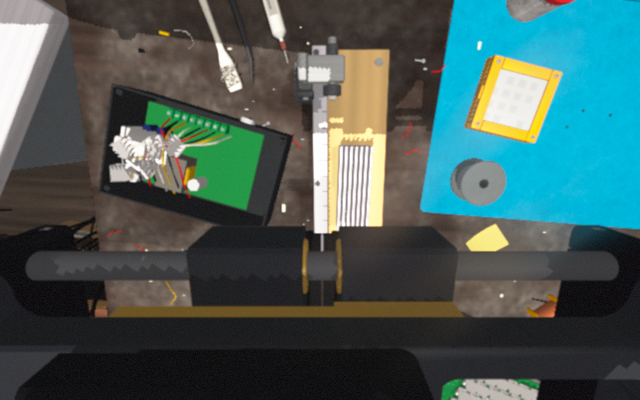

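Run:
```python
from h import *
import pickle
o,im,d=pickle.load(open('w1.pkl','rb'))
save('w1z.png',cv2.resize(im[30:235,280:400],None,fx=2.9*1,fy=2.9,interpolation=cv2.INTER_CUBIC))
save('w1z2.png',cv2.resize(im[30:140,280:400],None,fx=5,fy=5,interpolation=cv2.INTER_CUBIC))
```

```text
(no output)
```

View pics/w1z.png

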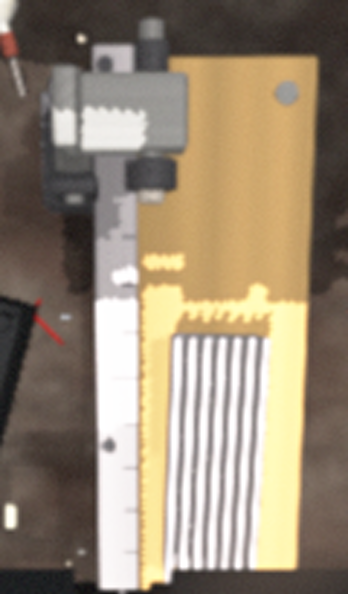

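View pics/w1z2.png

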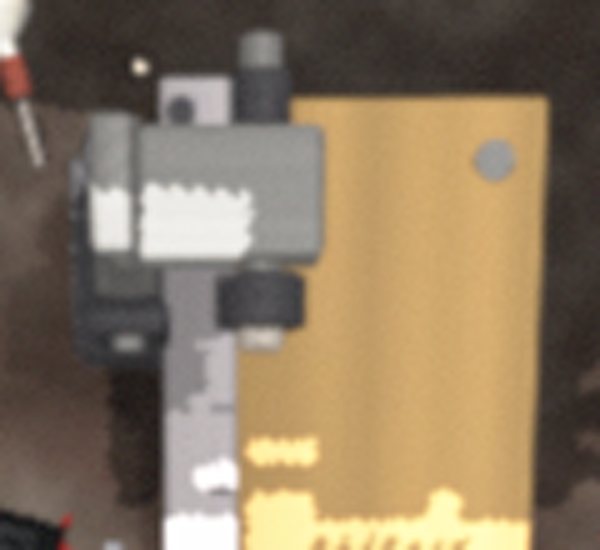

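Run:
```python
from h import *
import pickle
o,im,d=pickle.load(open('w1.pkl','rb'))
f=lambda x,y,z:wray(o,280+x/2.9,30+y/2.9,z)
g=lambda x,y,z:wray(o,280+x/5,30+y/5,z)
A=g(548,97,.012);B=f(297,568,.012);F1=f(138,300,.032);F2=f(139,580,.032);G1=f(94.5,300,.032);G2=f(99,585,.032)
a=lambda p,q:np.degrees(np.arctan2(*(p-q)[[1,0]]))
print('yaws',a(A,B),a(F1,F2),a(G1,G2))
for yaw in (123.1,122.6):
    t=np.radians(yaw);ex=np.array([np.cos(t),np.sin(t)]);ey=np.array([-ex[1],ex[0]])
    # A is jig(135,-48)
    O=A[:2]-.135*ex+.048*ey
    L=lambda p:((p[:2]-O)@ex).round(4).item().__repr__()+' '+((p[:2]-O)@ey).round(4).item().__repr__()
    print(yaw,O,'A',L(A),'B',L(B),'F',L(F1),L(F2),'G',L(G1),L(G2),'tcp',L(o['tool_pos']))
    for n,p in dict(b1=(175,335),b2=(269,335),b3=(165,568),b4=(257,568)).items(): print(n,L(f(*p,.048)))
P=wworld(o,d);q=P[(d>0)&(abs(P[...,2]-.012)<.02)];
z=P[60:120,350:380,2];print('deck z',np.median(z), 'bar z',np.median(P[160:220,345:365,2]))
```

```text
yaws 123.35080636147548 123.29318500296144 123.33011117336302
123.1 [0.5603151  0.20741559] A 0.135 -0.048 B -0.095 -0.049 F 0.0339 0.0296 -0.0941 0.0291 G 0.034 0.0485 -0.0964 0.0479 tcp -0.0269 0.038
b1 0.0197 0.0143
b2 0.0195 -0.0253
b3 -0.0831 0.0178
b4 -0.0833 -0.0235
122.6 [0.55909817 0.20712844] A 0.135 -0.048 B -0.095 -0.051 F 0.0332 0.0287 -0.0947 0.0271 G 0.0332 0.0476 -0.0973 0.0459 tcp -0.0277 0.0366
b1 0.0192 0.0133
b2 0.0193 -0.0263
b3 -0.0836 0.0159
b4 -0.0835 -0.0254
deck z 0.013208787878790235 bar z 0.045723900487663754
```

>>> servo_tool(commands=[40, -20, 0, 0, 0, -0.5, 42, -20, 0, 0, 0, 0, 40, -17, 0, 0, 0, 0, 0, 0, 50, 0, 0, 0, 0, 0, 50, 0, 0, 0, 0, 0, 50, 0, 0, 0, 0, 0, 12, 0, 0, 0, 0, 0, 0, 0, 0, 0, 0, 0, 0, 0, 0, 0])

```text
time_s: 5.1
tool_pos: [0.4304, 0.2366, 0.1031]
tool_rot: [179.8, 0.0, 123.3]
force: [0.3, -0.4, 0.8]
grip_width: 0.0006
```

```bash
cat >> h.py <<'E'
t_=np.radians(123.3);EX=np.array([np.cos(t_),np.sin(t_)]);EY=np.array([-EX[1],EX[0]]);O=np.array([.5607,.2076])
def L(p): q=np.asarray(p)[:2]-O; return (np.array([q@EX,q@EY,p[2]])*1000).round(1)
E
python3 - <<'E'
from h import *
import pickle
o,im,d=pickle.load(open('w1.pkl','rb'))
g=lambda x,y,z:wray(o,280+x/5,30+y/5,z)
print('tongue -x edge',L(g(230,262,.113)),'foot end',L(g(262,328,.115)),'button end',L(g(262,348,.11)), 'arm back', L(g(90,185,.124)))
o=monitor.get_obs();print(L(o['tool_pos']),o['tool_rot'],o['force'])
im,d=read_camera('wrist');save('w2.png',im)
E
```

```text
tongue -x edge [ 83.   32.8 113. ] foot end [ 70.7  26.7 115. ] button end [ 67.5  26.6 110. ] arm back [ 94.9  58.7 124. ]
[ 95.8  93.  103.1] [1.79783006e+02 1.18626526e-02 1.23256391e+02] [ 0.26300336 -0.36976646  0.7543187 ]
```

View pics/w2.png

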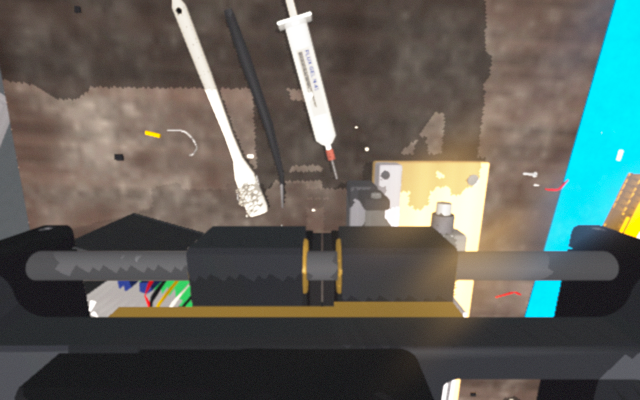

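>>> servo_tool(commands=[0, 9, 0, 0, 0, 0, 0, 9, 0, 0, 0, 0, 0, 6, 0, 0, 0, 0, 0, 6, 0, 0, 0, 0, 0, 6, 0, 0, 0, 0, 0, 6, 0, 0, 0, 0])

```text
time_s: 5.75
tool_pos: [0.4634, 0.2581, 0.1]
tool_rot: [-179.9, -0.0, 123.2]
force: [-1.5, -1.1, -0.8]
grip_width: 0.0005
```

>>> servo_tool(commands=[0, 5, 2.5, 0, 0, 0, 0, 5, 4, 0, 0, 0, 0, 5, 4.5, 0, 0, 0, 0, 3.5, 4.5, 0, 0, 0, 0, 3, 5, 0, 0, 0, 0, 2, 5, 0, 0, 0, 0, 2, 5, 0, 0, 0])

```text
time_s: 6.45
tool_pos: [0.4851, 0.2723, 0.0696]
tool_rot: [-180.0, -0.0, 123.2]
force: [-0.0, -0.3, 0.7]
grip_width: 0.0005
```

Run:
```python
from h import *
o=monitor.get_obs();print(L(o['tool_pos']),o['tool_rot'],o['force'])
im,d=read_camera('top');c=im[170:300,220:370];save('t2.png',cv2.resize(c,None,fx=4.5,fy=4.5))
im,d=read_camera('scene');c=im[150:290,280:410];save('s2.png',cv2.resize(c,None,fx=4.2,fy=4.2))
```

```text
[95.6 27.7 69.6] [-1.79998201e+02 -2.41219855e-03  1.23245260e+02] [-0.00698568 -0.29454037  0.73301322]
```

View pics/s2.png

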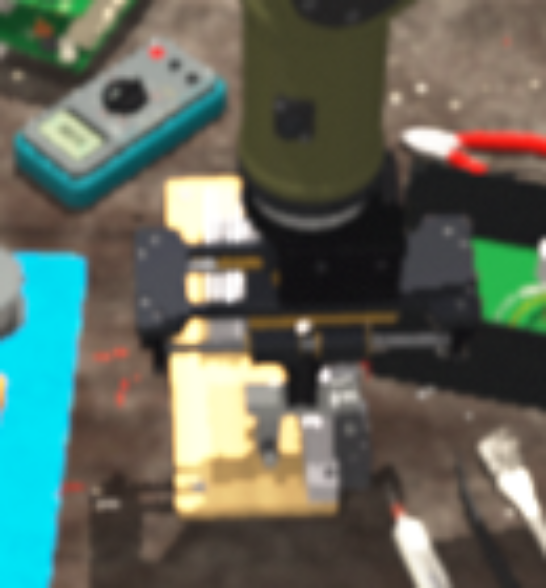

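>>> servo_tool(commands=[0, 8, 0, 0, 0, 0, 0, 0, 1.5, 0, 0, 0, 0, 0, 1.5, 0, 0, 0, 0, 0, 0, 0, 0, 0])

```text
time_s: 6.95
tool_pos: [0.4918, 0.2766, 0.067]
tool_rot: [180.0, 0.0, 123.2]
force: [-0.3, 0.8, 0.9]
grip_width: 0.0007
```

>>> servo_tool(commands=[0, 0, 1, 0, 0, 0, 0, 0, 0, 0, 0, 0])

```text
time_s: 7.15
tool_pos: [0.4918, 0.2766, 0.0665]
tool_rot: [180.0, 0.0, 123.2]
force: [-0.1, 1.0, 4.0]
grip_width: 0.0007
```

>>> servo_tool(commands=[0, 0, 0.7, 0, 0, 0, 0, 0, 0, 0, 0, 0])

```text
time_s: 7.35
tool_pos: [0.4918, 0.2767, 0.0664]
tool_rot: [180.0, 0.0, 123.2]
force: [-2.1, -0.9, 8.4]
grip_width: 0.0002
```

>>> servo_tool(commands=[0, 0, 0.5, 0, 0, 0, 0, 0, 0, 0, 0, 0])

```text
time_s: 7.55
tool_pos: [0.4918, 0.2767, 0.0663]
tool_rot: [180.0, 0.1, 123.2]
force: [-2.6, -1.7, 12.0]
grip_width: 0.0005
```

>>> servo_tool(commands=[0, 0, -40, 0, 0, 0, -44, 27, 0, 0, 0, 0, -44, 27, 0, 0, 0, 0, -43, 26, 0, 0, 0, 0, 0, 0, 43, 0, 0, 0, 0, 0, 42, 0, 0, 0, 0, 0, 0, 0, 0, 0, 0, 0, 0, 0, 0, 0])

```text
time_s: 8.35
tool_pos: [0.6262, 0.2124, 0.0194]
tool_rot: [-179.9, -0.1, 123.3]
force: [-0.4, 0.8, 1.2]
grip_width: 0.0006
```

Run:
```python
from h import *
o=monitor.get_obs();print(L(o['tool_pos']),o['tool_rot'],o['force'])
im,d=read_camera('wrist');save('w3.png',im)
```

```text
[-32.  -57.4  19.4] [-1.79865477e+02 -6.37692032e-02  1.23272833e+02] [-0.36739652  0.83343562  1.24949878]
```

View pics/w3.png

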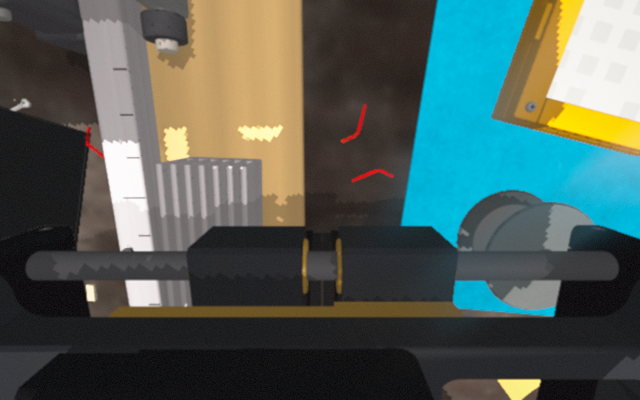

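>>> servo_tool(commands=[0, -8, 0, 0, 0, 0, 0, -8, 0, 0, 0, 0, 0, -3, 0, 0, 0, 0, 0, -3, 0, 0, 0, 0, 0, -3, 0, 0, 0, 0, 0, -2, 0, 0, 0, 0, 0, 0, 0, 0, 0, 0])

```text
time_s: 9.1
tool_pos: [0.6052, 0.1979, 0.0202]
tool_rot: [179.9, 0.0, 123.2]
force: [1.0, 2.0, -0.0]
grip_width: 0.0005
```

>>> servo_tool(commands=[0, -2, 0, 0, 0, 0, 0, -1.5, 0, 0, 0, 0, 0, 0, 0, 0, 0, 0])

```text
time_s: 9.4
tool_pos: [0.602, 0.196, 0.0202]
tool_rot: [179.9, -0.0, 123.3]
force: [2.4, 2.0, 1.5]
grip_width: 0.0005
```

>>> servo_tool(commands=[0, -1, 0, 0, 0, 0, 0, -1, 0, 0, 0, 0, 0, 0, 0, 0, 0, 0])

```text
time_s: 9.7
tool_pos: [0.6003, 0.1947, 0.0201]
tool_rot: [180.0, 0.0, 123.2]
force: [2.5, 2.0, 2.3]
grip_width: 0.0006
```

>>> servo_tool(commands=[0, -1, 0, 0, 0, 0, 0, 0, 0, 0, 0, 0])

```text
time_s: 9.9
tool_pos: [0.5995, 0.1941, 0.0201]
tool_rot: [180.0, 0.0, 123.2]
force: [3.0, 2.3, 2.5]
grip_width: 0.0008
```

>>> servo_tool(commands=[0, -1, 0, 0, 0, 0, 0, 0, 0, 0, 0, 0])

```text
time_s: 10.1
tool_pos: [0.5986, 0.1935, 0.0201]
tool_rot: [180.0, 0.0, 123.2]
force: [4.0, 2.8, 3.0]
grip_width: 0.0004
```

>>> servo_tool(commands=[0, -1, 0, 0, 0, 0, 0, 0, 0, 0, 0, 0])

```text
time_s: 10.3
tool_pos: [0.5978, 0.1929, 0.02]
tool_rot: [180.0, 0.0, 123.2]
force: [3.7, 2.4, 3.8]
grip_width: 0.0004
```

>>> servo_tool(commands=[0, -1, 0, 0, 0, 0, 0, 0, 0, 0, 0, 0])

```text
time_s: 10.5
tool_pos: [0.5969, 0.1923, 0.02]
tool_rot: [180.0, 0.0, 123.2]
force: [4.3, 2.9, 3.7]
grip_width: 0.0002
```

Run:
```python
from h import *
o=monitor.get_obs();print(L(o['tool_pos']),o['tool_rot'],o['force'])
im,d=read_camera('wrist');save('w4.png',im)
```

```text
[-32.6 -21.9  20. ] [1.79975575e+02 1.36810866e-02 1.23244622e+02] [4.31816544 2.93175854 3.67449533]
```

View pics/w4.png

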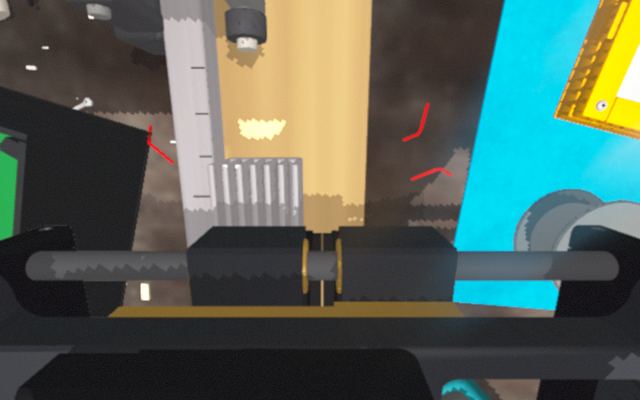

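>>> servo_tool(commands=[0, -1, 0, 0, 0, 0, 0, 0, 0, 0, 0, 0])

```text
time_s: 10.75
tool_pos: [0.5961, 0.1918, 0.02]
tool_rot: [180.0, 0.0, 123.2]
force: [3.6, 3.0, 4.5]
grip_width: 0.0007
```

>>> servo_tool(commands=[0, -1, 0, 0, 0, 0, 0, 0, 0, 0, 0, 0])

```text
time_s: 10.95
tool_pos: [0.5953, 0.1912, 0.02]
tool_rot: [180.0, 0.0, 123.2]
force: [4.3, 3.2, 4.6]
grip_width: 0.0006
```

>>> servo_tool(commands=[0, -1, 0, 0, 0, 0, 0, 0, 0, 0, 0, 0])

```text
time_s: 11.15
tool_pos: [0.5948, 0.1907, 0.02]
tool_rot: [179.9, 0.0, 123.2]
force: [4.4, 2.8, 4.2]
grip_width: 0.0006
```

Run:
```python
from h import *
import pickle
o=monitor.get_obs();print(L(o['tool_pos']),o['tool_rot'],o['force'])
im,d=read_camera('wrist');save('w5.png',cv2.resize(im[60:240,150:350],None,fx=4,fy=4,interpolation=cv2.INTER_CUBIC)[:600])
pickle.dump((o,im,d),open('w5.pkl','wb'))
P=wworld(o,d)
for v in (170,180,190,200,215): print(v,[ (u,*L(P[v,u])) for u in range(180,310,10)])
```

```text
[-32.8 -19.2  20. ] [1.79939291e+02 2.19977980e-02 1.23237634e+02] [4.36225477 2.78692429 4.17160132]
170 [(180, np.float64(9.4), np.float64(65.2), np.float64(1.0)), (190, np.float64(13.7), np.float64(45.1), np.float64(33.7)), (200, np.float64(13.5), np.float64(40.6), np.float64(32.7)), (210, np.float64(15.6), np.float64(29.9), np.float64(48.4)), (220, np.float64(14.4), np.float64(28.4), np.float64(39.6)), (230, np.float64(15.0), np.float64(22.4), np.float64(43.9)), (240, np.float64(15.5), np.float64(16.7), np.float64(48.1)), (250, np.float64(15.7), np.float64(12.1), np.float64(48.9)), (260, np.float64(14.3), np.float64(9.8), np.float64(38.3)), (270, np.float64(15.6), np.float64(3.4), np.float64(48.4)), (280, np.float64(15.7), np.float64(-1.2), np.float64(49.1)), (290, np.float64(12.4), np.float64(-3.0), np.float64(23.7)), (300, np.float64(13.4), np.float64(-8.8), np.float64(31.9))]
180 [(180, np.float64(3.3), np.float64(66.1), np.float64(0.4)), (190, np.float64(8.7), np.float64(45.7), np.float64(33.6)), (200, np.float64(8.7), np.float64(40.7), np.float64(33.5)), (210, np.float64(11.
[... 2256 characters left out ...]
at64(48.1), np.float64(32.2)), (200, np.float64(-9.6), np.float64(42.8), np.float64(32.7)), (210, np.float64(-9.5), np.float64(37.7), np.float64(32.8)), (220, np.float64(-6.0), np.float64(28.3), np.float64(45.1)), (230, np.float64(-5.0), np.float64(22.4), np.float64(48.9)), (240, np.float64(-5.0), np.float64(17.9), np.float64(48.8)), (250, np.float64(-8.5), np.float64(16.3), np.float64(36.3)), (260, np.float64(-6.6), np.float64(9.9), np.float64(43.1)), (270, np.float64(-4.7), np.float64(3.9), np.float64(49.9)), (280, np.float64(-4.9), np.float64(-0.5), np.float64(49.2)), (290, np.float64(-11.4), np.float64(-2.6), np.float64(26.3)), (300, np.float64(-8.6), np.float64(-8.7), np.float64(36.3))]
```

View pics/w5.png

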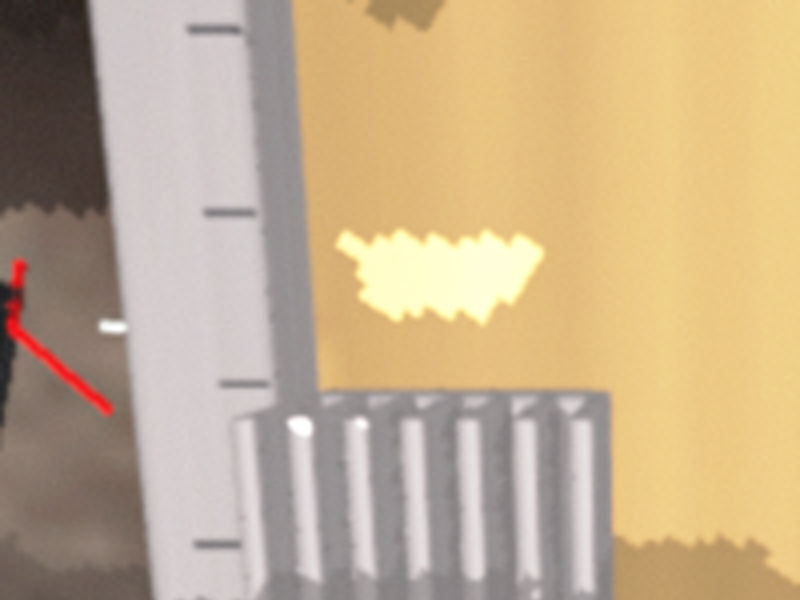

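>>> servo_tool(commands=[0, -1, 0, 0, 0, 0, 0, 0, 0, 0, 0, 0])

```text
time_s: 11.4
tool_pos: [0.5948, 0.1907, 0.0202]
tool_rot: [179.8, 0.0, 123.2]
force: [6.4, 4.1, 2.5]
grip_width: 0.0006
```

>>> servo_tool(commands=[0, -1, 0, 0, 0, 0, 0, 0, 0, 0, 0, 0])

```text
time_s: 11.6
tool_pos: [0.5947, 0.1906, 0.0204]
tool_rot: [179.7, 0.0, 123.2]
force: [9.2, 4.9, 1.3]
grip_width: 0.0003
```

>>> servo_tool(commands=[0, 20, 0, 0, 0, 0, 0, 0, -50, 0, 0, 0, -46, 0, 0, 0, 0, 0, -46, -23, 0, 0, 0, 0, 0, -23, 0, 0, 0, 0, 0, 0, 0, 0, 0, 0, 0, 0, 25, 0, 0, 0, 0, 0, 25, 0, 0, 0, 0, 0, 0, 0, 0, 0])

```text
time_s: 12.5
tool_pos: [0.6162, 0.099, 0.0152]
tool_rot: [-179.4, -0.2, 123.3]
force: [-0.8, -0.7, -0.2]
grip_width: 0.0005
```

Run:
```python
from h import *
import pickle
o=monitor.get_obs();print(L(o['tool_pos']),o['tool_rot'],o['force'])
im,d=read_camera('wrist');save('w6.png',im);pickle.dump((o,im,d),open('w6.pkl','wb'))
```

```text
[-121.3   13.2   15.2] [-179.42724053   -0.22396703  123.31180024] [-0.82975461 -0.72141453 -0.1957973 ]
```

View pics/w6.png

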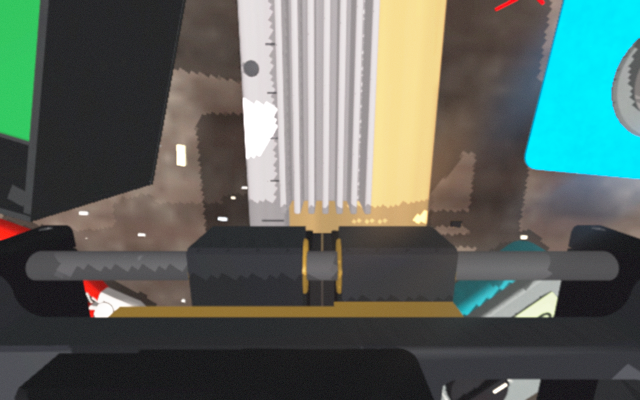

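>>> servo_tool(commands=[0, 4, -6, 0, 0, 0, 0, 0, 0, 0, 0, 0, 0, 0, 0, 0, 0, 0])

```text
time_s: 12.85
tool_pos: [0.6254, 0.1026, 0.0274]
tool_rot: [179.9, 0.1, 123.3]
force: [0.2, 0.3, 0.4]
grip_width: 0.0002
```

>>> servo_tool(commands=[0, -5, 3, 0, 0, 0, 8, 0, 0, 0, 0, 0, 6, 0, 0, 0, 0, 0, 4, 0, 0, 0, 0, 0, 4, 0, 0, 0, 0, 0, 4, 0, 0, 0, 0, 0, 0, 0, 0, 0, 0, 0])

```text
time_s: 13.55
tool_pos: [0.6059, 0.1212, 0.0229]
tool_rot: [180.0, 0.0, 123.3]
force: [1.4, -1.3, -0.3]
grip_width: 0.0004
```

Run:
```python
from h import *
o=monitor.get_obs();print(L(o['tool_pos']),o['tool_rot'],o['force'],o['force'][:2]@EX)
```

```text
[-97.1   9.6  22.9] [1.79996273e+02 2.07566216e-02 1.23258021e+02] [ 1.43290387 -1.30986917 -0.3261014 ] -1.881495210684775
```

>>> servo_tool(commands=[4, 0, 0, 0, 0, 0, 4, 0, 0, 0, 0, 0, 4, 0, 0, 0, 0, 0, 4, 0, 0, 0, 0, 0, 4, 0, 0, 0, 0, 0, 4, 0, 0, 0, 0, 0, 0, 0, 0, 0, 0, 0])

```text
time_s: 14.25
tool_pos: [0.5921, 0.1423, 0.0229]
tool_rot: [-180.0, -0.1, 123.3]
force: [0.6, 0.1, -0.0]
grip_width: 0.0006
```

Run:
```python
from h import *
import pickle
o=monitor.get_obs();print(L(o['tool_pos']),o['tool_rot'],o['force'],o['force'][:2]@EX)
im,d=read_camera('wrist');save('w7.png',im);pickle.dump((o,im,d),open('w7.pkl','wb'))
```

```text
[-71.9   9.6  22.9] [-1.79996549e+02 -5.31580963e-02  1.23310586e+02] [ 0.60814207  0.10080327 -0.0027201 ] -0.24963175474715765
```

View pics/w7.png

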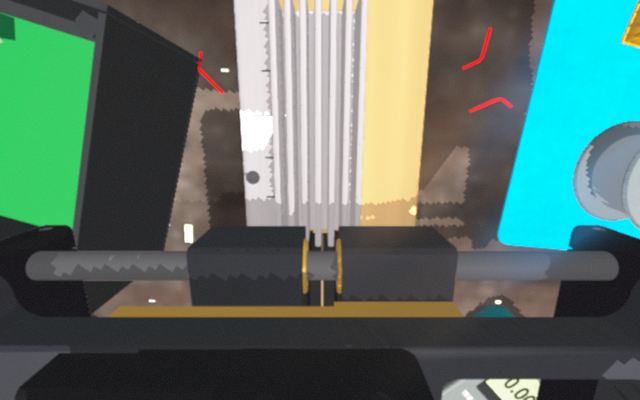

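Run:
```python
from h import *
import pickle
o,im,d=pickle.load(open('w7.pkl','rb'))
save('w7z.png',cv2.resize(im[0:60,240:380],None,fx=5,fy=5,interpolation=cv2.INTER_CUBIC))
for v in range(0,22,3): print(v,L(wray(o,320,v,.048)))
for v in (230,240,246): print(v,L(wray(o,320,v,.048)))
P=wworld(o,d)
for v in range(0,22,3): print(v,[P[v,u,2].round(3) for u in range(275,362,12)])
```

```text
0 [44.2 10.1 48. ]
3 [43.1 10.1 48. ]
6 [42.1 10.1 48. ]
9 [41.  10.1 48. ]
12 [39.9 10.1 48. ]
15 [38.8 10.1 48. ]
18 [37.8 10.1 48. ]
21 [36.7 10.1 48. ]
230 [-52.6  10.1  48. ]
240 [-57.6  10.1  48. ]
246 [-60.7  10.1  48. ]
0 [np.float64(0.046), np.float64(0.049), np.float64(0.048), np.float64(0.012), np.float64(0.013), np.float64(0.049), np.float64(0.05), np.float64(0.042)]
3 [np.float64(0.045), np.float64(0.049), np.float64(0.049), np.float64(0.014), np.float64(0.012), np.float64(0.05), np.float64(0.048), np.float64(0.044)]
6 [np.float64(0.047), np.float64(0.049), np.float64(0.049), np.float64(0.013), np.float64(0.014), np.float64(0.049), np.float64(0.049), np.float64(0.043)]
9 [np.float64(0.047), np.float64(0.048), np.float64(0.048), np.float64(0.013), np.float64(0.012), np.float64(0.049), np.float64(0.049), np.float64(0.044)]
12 [np.float64(0.047), np.float64(0.05), np.float64(0.049), np.float64(0.022), np.float64(0.023), np.float64(0.05), np.float64(0.049), np.float64(0.045)]
15 [np.float64(0.048), np.float64(0.048), np.float64(0.048), np.float64(0.024), np.float64(0.022), np.float64(0.05), np.float64(0.048), np.float64(0.044)]
18 [np.float64(0.048), np.float64(0.049), np.float64(0.048), np.float64(0.023), np.float64(0.024), np.float64(0.05), np.float64(0.049), np.float64(0.045)]
21 [np.float64(0.048), np.float64(0.049), np.float64(0.049), np.float64(0.023), np.float64(0.022), np.float64(0.05), np.float64(0.049), np.float64(0.044)]
```

View pics/w7z.png

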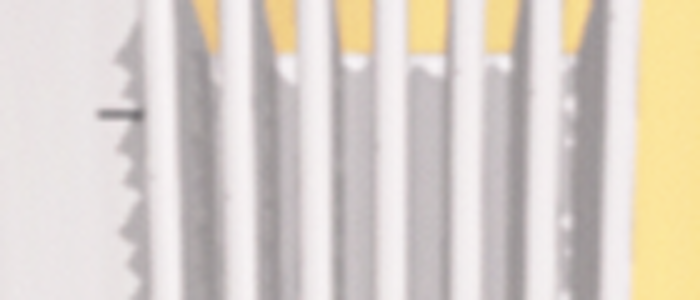

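>>> servo_tool(commands=[3, 0, 0, 0, 0, 0, 3, 0, 0, 0, 0, 0, 3, 0, 0, 0, 0, 0, 3, 0, 0, 0, 0, 0, 2, 0, 0, 0, 0, 0, 0, 0, 0, 0, 0, 0, 0, 0, 0, 0, 0, 0])

```text
time_s: 15.0
tool_pos: [0.5847, 0.1535, 0.0228]
tool_rot: [-180.0, -0.1, 123.3]
force: [0.0, 0.1, 0.9]
grip_width: 0.0004
```

>>> servo_tool(commands=[1, 0, 0, 0, 0, 0, 1, 0, 0, 0, 0, 0, 0, 0, 0, 0, 0, 0])

```text
time_s: 15.3
tool_pos: [0.5841, 0.1543, 0.0228]
tool_rot: [-180.0, 0.0, 123.2]
force: [2.4, -2.4, -0.3]
grip_width: 0.0003
```

>>> servo_tool(commands=[1, 0, 0, 0, 0, 0, 1, 0, 0, 0, 0, 0, 0, 0, 0, 0, 0, 0])

```text
time_s: 15.6
tool_pos: [0.5828, 0.1564, 0.0228]
tool_rot: [-180.0, -0.0, 123.3]
force: [1.3, -1.7, -0.1]
grip_width: 0.0004
```

Run:
```python
from h import *
o=monitor.get_obs();print(L(o['tool_pos']),o['tool_rot'],o['force'],o['force'][:2]@EX)
```

```text
[-55.    9.7  22.8] [-1.79994465e+02 -9.09890595e-03  1.23258151e+02] [ 1.29214944 -1.65298729 -0.088227  ] -2.0909984745566863
```

>>> servo_tool(commands=[1, 0, 0, 0, 0, 0, 0, 0, 0, 0, 0, 0])

```text
time_s: 15.8
tool_pos: [0.5822, 0.1571, 0.0228]
tool_rot: [-180.0, -0.0, 123.3]
force: [1.8, -2.0, -0.1]
grip_width: 0.0009
```

>>> servo_tool(commands=[1, 0, 0, 0, 0, 0, 0, 0, 0, 0, 0, 0])

```text
time_s: 16.0
tool_pos: [0.5818, 0.1579, 0.0228]
tool_rot: [-180.0, -0.0, 123.3]
force: [2.8, -2.0, -0.4]
grip_width: 0.0003
```

>>> servo_tool(commands=[1, 0, 0, 0, 0, 0, 0, 0, 0, 0, 0, 0])

```text
time_s: 16.2
tool_pos: [0.5812, 0.1587, 0.0228]
tool_rot: [-180.0, -0.0, 123.3]
force: [1.6, -2.2, 0.0]
grip_width: 0.0003
```

TCP is now at about jig x −52; the expected contact is near −49.5.

>>> servo_tool(commands=[0.7, 0, 0, 0, 0, 0, 0, 0, 0, 0, 0, 0])

```text
time_s: 16.4
tool_pos: [0.5809, 0.1593, 0.0228]
tool_rot: [-180.0, 0.0, 123.2]
force: [2.0, -1.6, -0.9]
grip_width: 0.0007
```

>>> servo_tool(commands=[0.7, 0, 0, 0, 0, 0, 0, 0, 0, 0, 0, 0])

```text
time_s: 16.6
tool_pos: [0.5805, 0.1599, 0.0228]
tool_rot: [-180.0, -0.0, 123.2]
force: [1.6, -2.1, 0.0]
grip_width: 0.0003
```

>>> servo_tool(commands=[0.6, 0, 0, 0, 0, 0, 0, 0, 0, 0, 0, 0])

```text
time_s: 16.8
tool_pos: [0.5801, 0.1604, 0.0228]
tool_rot: [-180.0, -0.0, 123.2]
force: [1.9, -2.2, -0.7]
grip_width: 0.0007
```

>>> servo_tool(commands=[0.5, 0, 0, 0, 0, 0, 0, 0, 0, 0, 0, 0])

```text
time_s: 17.0
tool_pos: [0.5799, 0.1608, 0.0228]
tool_rot: [-180.0, -0.0, 123.2]
force: [1.7, -2.4, -2.1]
grip_width: 0.0007
```

>>> servo_tool(commands=[0.6, 0, 0, 0, 0, 0, 0, 0, 0, 0, 0, 0])

```text
time_s: 17.2
tool_pos: [0.5798, 0.1608, 0.0228]
tool_rot: [-180.0, 0.0, 123.2]
force: [3.3, -2.9, -0.7]
grip_width: 0.0005
```

>>> servo_tool(commands=[0.6, 0, 0, 0, 0, 0, 0, 0, 0, 0, 0, 0])

```text
time_s: 17.4
tool_pos: [0.5798, 0.1609, 0.0228]
tool_rot: [-180.0, 0.1, 123.2]
force: [3.6, -3.8, -1.6]
grip_width: 0.0008
```

>>> servo_tool(commands=[0.6, 0, 0, 0, 0, 0, 0, 0, 0, 0, 0, 0])

```text
time_s: 17.6
tool_pos: [0.5798, 0.1609, 0.0228]
tool_rot: [180.0, 0.1, 123.2]
force: [3.9, -4.4, -1.8]
grip_width: 0.0006
```

Run:
```python
from h import *
o=monitor.get_obs();print(L(o['tool_pos']),o['tool_rot'],o['force'],o['force'][:2]@EX,o['wrist_torque'])
im,d=read_camera('scene');c=im[150:290,280:410];save('s3.png',cv2.resize(c,None,fx=4.2,fy=4.2,interpolation=cv2.INTER_CUBIC))
```

```text
[-49.5   9.7  22.8] [1.79994793e+02 1.11363062e-01 1.23189733e+02] [ 3.88439239 -4.4358086  -1.81194393] -5.840101537138177 [-0.97580771 -1.04059083 -0.01275627]
```

View pics/s3.png

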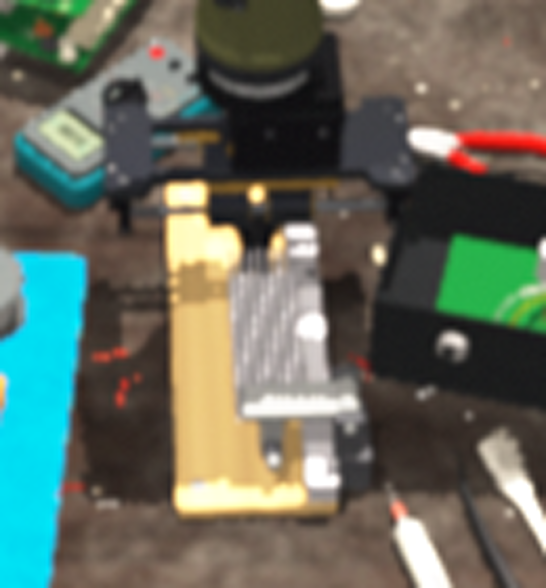

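>>> servo_tool(commands=[0.7, 0, 0, 0, 0, 0, 0.6, 0, 0, 0, 0, 0, 0, 0, 0, 0, 0, 0, 0, 0, 0, 0, 0, 0])

```text
time_s: 18.05
tool_pos: [0.5798, 0.1609, 0.0229]
tool_rot: [180.0, 0.2, 123.1]
force: [4.7, -6.1, -0.8]
grip_width: 0.0005
```

>>> servo_tool(commands=[0.6, 0, 0, 0, 0, 0, 0, 0, 0, 0, 0, 0, 0, 0, 0, 0, 0, 0, 0, 0, 0, 0, 0, 0])

```text
time_s: 18.45
tool_pos: [0.5798, 0.1609, 0.0229]
tool_rot: [180.0, 0.2, 123.1]
force: [5.8, -6.0, -2.9]
grip_width: 0.0007
```

>>> servo_tool(commands=[-2, 0, 0, 0, 0, 0, -5, 0, 0, 0, 0, 0, -20, 0, 0, 0, 0, 0, -5, 0, -45, 0, 0, 0, 0, 0, -50, 0, 0, 0, 0, 0, -50, 0, 0, 0, 0, 0, -45, 0, 0, 0, 15, 0, -30, 0, 0, 0, 0, 0, 0, 0, 0, 0, 0, 0, 0, 0, 0, 0])

```text
time_s: 19.45
tool_pos: [0.5865, 0.1514, 0.2432]
tool_rot: [180.0, -0.0, 123.4]
force: [1.3, -1.0, -0.9]
grip_width: 0.0002
```

Run:
```python
from h import *
import pickle
o=monitor.get_obs();print(L(o['tool_pos']),o['tool_rot'],o['force'])
im,d=read_camera('wrist');pickle.dump((o,im,d),open('w8.pkl','wb'))
save('w8.png',im);save('w8z.png',cv2.resize(im[30:240,250:400],None,fx=2.85*1,fy=2.85,interpolation=cv2.INTER_CUBIC))
im,d=read_camera('top');save('t8.png',cv2.resize(im[170:300,220:370],None,fx=4.5,fy=4.5,interpolation=cv2.INTER_CUBIC))
```

```text
[-61.2   9.3 243.2] [ 1.79959139e+02 -2.70191641e-02  1.23399197e+02] [ 1.30390405 -1.0110037  -0.85212262]
```

View pics/w8z.png

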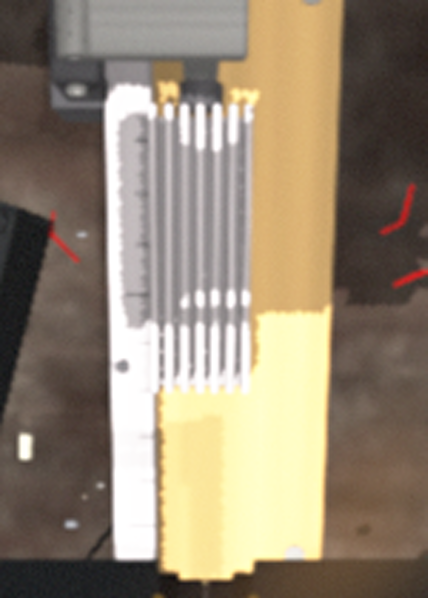

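View pics/t8.png

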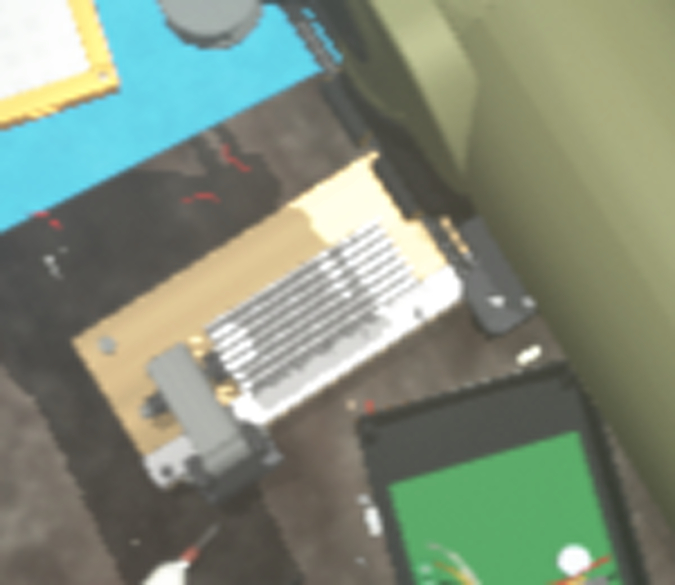

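Run:
```python
from h import *
import pickle
o,im,d=pickle.load(open('w8.pkl','rb'))
s=2.85
f=lambda x,y,z:wray(o,250+x/s,30+y/s,z)
for n,p in dict(fl=(148,105),fr=(253,105),rl=(153,390),rr=(250,390)).items(): print(n,L(f(*p,.048)))
for n,p in dict(fence_t=(152,105),fence_b=(157,550)).items(): print(n,L(f(*p,.032)))
P=wworld(o,d)
print('arm z along y',[tuple(L(P[38,u])) for u in range(280,336,8)])
print('bar z',[round(float(np.percentile(P[v-3:v+3,306:334,2],90)),4) for v in (75,100,125,150)])
save('w8y.png',cv2.resize(im[40:110,280:350],None,fx=8,fy=8,interpolation=cv2.INTER_CUBIC))
```

```text
fl [70.8 30.5 48. ]
fr [70.9 -9.6 48. ]
rl [-38.   29.8  48. ]
rr [-37.9 -10.2  48. ]
fence_t [73.8 29.9 32. ]
fence_b [-111.9   29.8   32. ]
arm z along y [(np.float64(93.9), np.float64(51.1), np.float64(68.0)), (np.float64(93.8), np.float64(43.0), np.float64(68.6)), (np.float64(94.0), np.float64(35.0), np.float64(67.9)), (np.float64(94.2), np.float64(27.0), np.float64(67.2)), (np.float64(94.4), np.float64(18.9), np.float64(66.8)), (np.float64(94.4), np.float64(10.8), np.float64(66.5)), (np.float64(93.8), np.float64(2.8), np.float64(68.9))]
bar z [0.0495, 0.0497, 0.0493, 0.0496]
```

View pics/w8y.png

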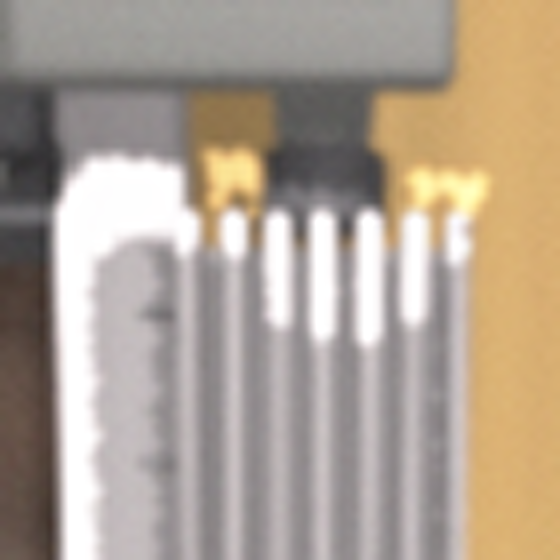

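The bar is flush along the fence: its fence-side face measures y 29.8–30.5 mm and its yaw error is about 0.005 rad. Its front end meets the foot collar at about x 70.8 mm, and the stop arm is level. The robot is clear of everything, so I'm handing in.

Run:
```python
from h import *
env.sign_off();print(monitor.get_obs()['time_s'])
```

```text
the job is handed in; nothing more can be done
the job is handed in; nothing more can be done
```

The stop is flipped down and the bar sits home against its foot, flush along the fence. I handed the job in at about 19.6 s; no verdict is reported.

**What I did**
- **Stop:** I flipped it down with closed fingers and pressed it onto its end of travel with up to 12 N. The arm's top then stood at z ≈ 66 mm, as expected for fully down.
- **Bar:** I pushed it sideways onto the fence, then slid it towards the stop until it stalled on the foot.
- **Press:** I held it there at about 8 N at the wrist. Taking off roughly 2–3 N of sliding friction, that is an estimated 5–6 N on the stop. I then withdrew.

**Last checks**
- **Bar along the fence:** the fence-side face measured 29.8–30.5 mm (fence at 30 mm), with a yaw error of about 0.005 rad.
- **Bar against the foot:** the front end was at x ≈ 70.8 mm, against a foot face first seen at about 70.7 mm. The push stalled within 0.1 mm.
- **Stop and robot:** the stop looked level and down, and the robot was touching nothing.

**Limits**
- I could not see the button itself. That it is pushed in rests on the stall position and the force.
- Bar-top depth readings gave 49.5 mm instead of 48 mm. The other surfaces read 1–2 mm high as well, so I took this as camera offset.
- I did not measure the bystanders again. I felt no contact with them, and the ones in view near the jig looked undisturbed.

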